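Set out the doming punches beside the doming block

ROBOT

A 7-joint arm with a two-finger parallel gripper is mounted at the origin on a cart in front of the work surface, level with it; the furniture and walls round the work are solid. World frame = base frame: x ahead of the robot, y to its left, z up, the work surface at z = 0. Lengths are in m, angles in rad, forces in N, time in s.
With the tool pointing down it reaches from about 0.35 to 0.9 m from the base axis. Payload 19.9 kg.
Tool frame: the origin (TCP) lies between the finger pads; the fingertips stand 19 mm ahead of it and the grasp point (between the pads) is the TCP; z points along the fingers, y is the direction in which the jaws open and shut (so a half turn about z gives the same grasp; the last joint's range is limited). The gripper opens to 94 mm and grips with 3 to 60 N. Pads are 16 mm wide; open, the fingers measure 119 mm over their backs; the gripper's body (75 mm by 177 mm) begins 78 mm behind the grasp point.
Start: joints at [-1.319, 0.417, -0.01, 1.614, 0.005, 1.111, -0.053], TCP at [0.18, 0.598, 0.224] pointing down, gripper open.
Joint ranges: [-2.81, 2.81], [-0.39, 2.02], [-1.27, 1.25], [0.06, 2.57], [-1.19, 4.33], [0.19, 2], [-2.82, 2.82]. Speed limits (rad/s): [1.89, 1.89, 2.39, 2.39, 3.01, 3.01, 3.01].

INTERFACE

Orientations are given as a 3x3 rotation matrix whose columns are the frame's x, y, z axes.
In Python, from rig import robot gives the robot as it stands. Calls block until the motion is done:
- robot.move_ptp(position, orientation): joint-space move of the TCP to a pose.
- robot.move_linear(position, velocity=0.15, frame=None, threshold=None): straight line of the TCP; frame=None keeps the orientation; velocity is the mean speed in m/s. With threshold (N) it stops when the force on the tool has changed by that much, and returns True; else False.
- robot.goto_joints(angles): joint-space move.
- robot.gripper_to(opening): finger opening in m; the grip force is fixed at half the most; returns when the fingers have stopped.
- robot.pause(seconds).
- robot.ik(position, orientation): joint angles nearest the present ones, or None.
- robot.get_state(): the state.
- robot.grab_frame(name): name is "scene" or "top" or "wrist"; returns the picture (400x640x3 uint8, red, green, blue); there is no depth.
- robot.camera_info(name): a dict with "fx", "fy", "cx", "cy" (pixels), "dist" ([k1, k2, p1, p2, k3] as OpenCV has them; the pictures are not rectified), "rvec" (rotation vector, rad) and "tvec" (3), from world to camera coordinates, as OpenCV has them. Camera axes: x right, y down, z forward; pixel columns grow to the right and rows downward; lengths in m; the calibration is good to about 2 mm. A picture is of the moment at which its call begins: read the wrist's pose just before it. camera_info takes no time and is no camera call; for the wrist camera it gives the pose at the moment of the call.
A pose or a line that the arm cannot do raises robot.PlanningError and nothing moves.
- robot.sign_off(): hands the job in, once; it reports no verdict.
The state is a dict: "time": time; "qpos": joint angles; "joint_vel": joint speeds; "effort": joint torques, N m; "ee_pos": TCP position; "tool_rot": TCP orientation; "force": force on the tool from outside, world axes, zero at the start; "moment": the same for the moment, N m; "opening": finger opening in m.
Only numpy, scipy, OpenCV 4.12 (cv2) and the standard library are available. Lean on these libraries where they do the work, as an engineer would, in place of code of your own. Each camera call takes 0.05 s, during which the arm holds its last target.

TASK

Move the four steel doming punches from the light wooden stand to the empty dark wooden stand, one in each hole, ready for doming: the punch with the largest ball goes in the hole nearest the steel doming block, and the others follow in order of size, so that the smallest is farthest from the block. Seat every punch fully down in its hole, ball up.

Things in the scene. Friction and masses are not known exactly. Their poses are not given: they have to be found in the camera images.
- punch_16: steel doming punch with the smallest ball, 16 mm wide, 90 g. Origin: centre of the foot; +z along the shank to the ball. All four punches: ball's centre 70 mm above the foot, shank 14 mm thick up to 36 mm, thinner neck, foot rounded like a ball. It leans up to 0.12 rad in a hole. Take it from above by the ball, fingers closing across the row; the shank then hangs down
- punch_22: the same punch with a 22 mm ball, 120 g; same lengths, origin and axes
- punch_28: the same punch with a 28 mm ball, 160 g; same lengths, origin and axes
- punch_34: the same punch with the largest ball, 34 mm, 220 g; same lengths, origin and axes
- storage_stand: light wooden stand, 50 x 184 x 40 mm on a 58 x 188 mm foot, fixed, in which the punches stand at the start in any order. Origin: centre of its underside; z up; the row runs along its y axis. Four round holes, 16.5 mm wide and 30 mm deep (floor 10 mm above the origin), at x = 0 and y = -67.5, -22.5, +22.5, +67.5 mm
- bench_stand: dark wooden stand, empty at the start, fixed; same size, origin, axes and four holes as the light one
- doming_block: steel doming block, a 50 mm cube with round hollows, fixed, beside one end of the dark stand in line with its row (about 126 mm from the stand's centre, at its +y or its -y end). A small white wire spool, 22 mm high, stands at the other end. Origin: centre of its underside
There are look-alikes about, which are no part of the job. Leave any purple or yellow look-alike of the punch_28 alone. What is shaped like the punch_34 but yellow is not meant.

How it is judged:
At the end, for the whole second after the job is handed in: All four punches stand in the dark stand, largest ball nearest the doming block, then falling in size: each foot within 10 mm of its hole's centre and less than 5 mm above the hole's floor, within 0.25 rad of upright, released and at rest (((y of doming_block in the frame of bench_stand above 0 m and y of punch_16 in the frame of bench_stand between -0.0775 and -0.0575 m and y of punch_22 in the frame of bench_stand between -0.0325 and -0.0125 m and y of punch_28 in the frame of bench_stand between 0.0125 and 0.0325 m and y of punch_34 in the frame of bench_stand between 0.0575 and 0.0775 m) or (y of doming_block in the frame of bench_stand below 0 m and y of punch_16 in the frame of bench_stand between 0.0575 and 0.0775 m and y of punch_22 in the frame of bench_stand between 0.0125 and 0.0325 m and y of punch_28 in the frame of bench_stand between -0.0325 and -0.0125 m and y of punch_34 in the frame of bench_stand between -0.0775 and -0.0575 m)) and x of punch_16 in the frame of bench_stand between -0.01 and 0.01 m and z of each of punch_16, punch_22, punch_28, punch_34 in the frame of bench_stand below 0.015 m and angle between each of punch_16, punch_22, punch_28, punch_34's own z axis and vertical below 0.25 rad and linear speed of each of punch_16, punch_22, punch_28, punch_34 below 0.02 m/s and x of punch_22 in the frame of bench_stand between -0.01 and 0.01 m and x of punch_28 in the frame of bench_stand between -0.01 and 0.01 m and x of punch_34 in the frame of bench_stand between -0.01 and 0.01 m); the robot touches nothing.
It also fails if it takes over 99 s, if anything falls off the work surface, if the arm or the gripper's body presses on something with over 40 N, if the wrist force passes 120 N, or if a joint passes its speed limit or range.

## Working session

There is one attempt and no reset: what is moved stays moved. The work goes in short steps, each a Python script; the robot and the scene stay as the last script left them, time stands still between calls to the robot, and variables do not carry over. Pictures are saved under pics/ and viewed, and the job is handed in when it is done.

```bash
mkdir -p pics; ls
python3 - <<'E'
from rig import robot
import cv2
for n in ("scene","top","wrist"):
    ci=robot.camera_info(n); im=robot.grab_frame(n)
    cv2.imwrite(f"pics/{n}0.png",im[:,:,::-1]); print(n,ci)
print(robot.get_state())
E
```

```text
pics
scene {'fx': 460.22737223503714, 'fy': 460.22737223503714, 'cx': 321.966678504726, 'cy': 204.62477720491964, 'dist': array([0.03506921, 0.        , 0.        , 0.        , 0.        ]), 'rvec': array([ 2.35890905, -0.7798839 ,  0.29140947]), 'tvec': array([-0.47352882,  0.25973358,  0.71461758])}
top {'fx': 450.43245227938814, 'fy': 450.43245227938814, 'cx': 309.379959969915, 'cy': 198.47406698383708, 'dist': array([-0.02978185,  0.        ,  0.        ,  0.        ,  0.        ]), 'rvec': array([ 2.20076589, -2.17173865,  0.11273183]), 'tvec': array([-0.0321874 ,  0.55540078,  0.94197027])}
wrist {'fx': 318.51624501186313, 'fy': 318.51624501186313, 'cx': 318.79537295982556, 'cy': 200.16904307540125, 'dist': array([0.02041102, 0.        , 0.        , 0.        , 0.        ]), 'rvec': array([-2.33147541, -1.73544309, -0.24226429]), 'tvec': array([-0.62385487, -0.03015408,  0.39230512])}
{'time': 0.15, 'qpos': array([-1.31949158,  0.41783552, -0.01030044,  1.61396921,  0.0046947 ,
        1.11067041, -0.05300643]), 'joint_vel': array([ 2.46200540e-04, -1.58705734e-03, -9.02173294e-05, -6.81414378e-04,
        5.28138829e-05,  6.89491834e-06, -6.91319488e-05]), 'effort': array([ 6.58737645e-04, -8.51524329e+01,  6.38923533e-01, -4.26135099e+01,
       -4.88237478e-02,  1.71757629e-02,  1.26248324e-04]), 'ee_pos': array([0.18033757, 0.5981755 , 0.22399786]), 'tool_rot': array([[-9.57437010e-01,  2.88642235e-01, -1.79649386e-04],
       [ 2.88642282e-01,  9.57436644e-01, -8.39834034e-04],
       [-7.04086673e-05, -8.55942595e-04, -9.99999631e-01]]), 'force': array([-0.99013001,  0.1953725 ,  1.08635437]), 'moment': array([-0.01354051,  0.01633865, -0.01026058]), 'opening': 0.09427330185474254}
```

View pics/scene0.png

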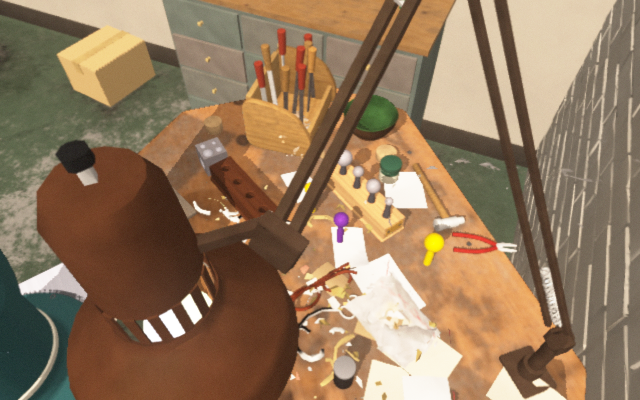

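View pics/top0.png

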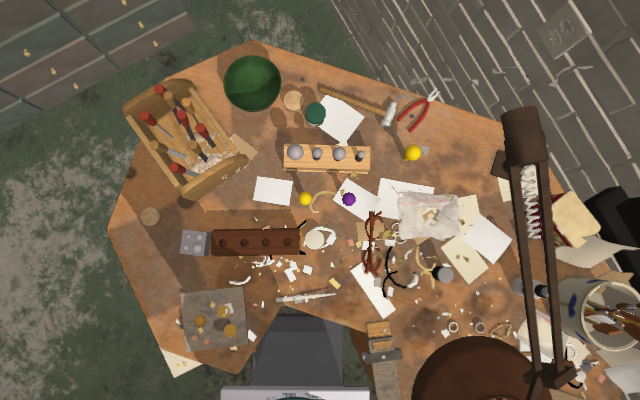

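View pics/wrist0.png

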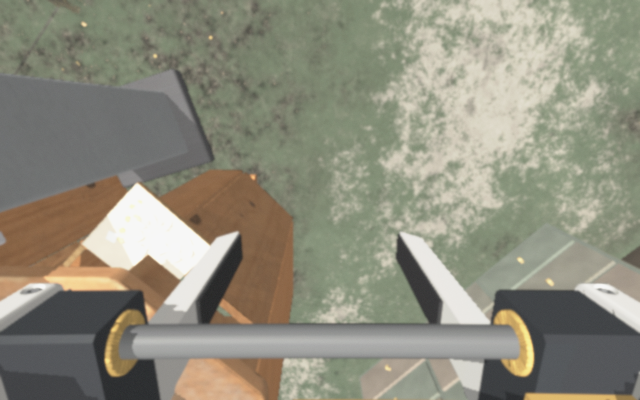

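The top view shows the light stand at (327,158) with balls at about x = 295, 317, 340 and 360. The dark stand is at (255,242), with the block to its left at (194,243) and the spool to its right at (318,238). The look-alikes are at (413,153) yellow, (305,200) yellow and (348,199) purple. The lamp is off to the right.

```bash
cat > h.py <<'E'
import numpy as np, cv2
def cast(ci,px,z):
    K=np.array([[ci['fx'],0,ci['cx']],[0,ci['fy'],ci['cy']],[0,0,1]])
    p=np.asarray(px,float).reshape(-1,1,2)
    n=cv2.undistortPoints(p,K,ci['dist']).reshape(-1,2)
    R=cv2.Rodrigues(ci['rvec'])[0]; C=-R.T@ci['tvec']
    d=np.c_[n,np.ones(len(n))]@R
    t=(np.asarray(z)-C[2])/d[:,2]
    return C+d*t[:,None]
def proj(ci,P):
    K=np.array([[ci['fx'],0,ci['cx']],[0,ci['fy'],ci['cy']],[0,0,1]])
    return cv2.projectPoints(np.asarray(P,float).reshape(-1,1,3),ci['rvec'],ci['tvec'],K,ci['dist'])[0].reshape(-1,2)
E
python3 - <<'E'
from rig import robot; from h import *
ci=robot.camera_info("top")
R=cv2.Rodrigues(ci['rvec'])[0]; print("C",-R.T@ci['tvec'])
print(cast(ci,[(295,152),(317,154),(340,154),(360,156)],.08))
print(cast(ci,[(222,243),(248,243),(266,243),(287,243)],.04), cast(ci,[(194,243)],.05),cast(ci,[(318,238),(470,380),(315,113),(413,153)],[.022,.3,.08,.08]))
im=cv2.imread("pics/top0.png")
a=cv2.resize(im[130:215,270:430],None,fx=5,fy=5,interpolation=2); cv2.imwrite("pics/ta.png",a)
b=cv2.resize(im[215:270,175:335],None,fx=5,fy=5,interpolation=2); cv2.imwrite("pics/tb.png",b)
s=cv2.imread("pics/scene0.png")
cv2.imwrite("pics/sa.png",cv2.resize(s[120:270,180:460],None,fx=2.8,fy=2.8,interpolation=2))
E
```

```text
C [ 0.47344962 -0.00815207  0.98620132]
[[ 0.64557254  0.00663991  0.08      ]
 [ 0.64215799 -0.03823388  0.08      ]
 [ 0.64291658 -0.08517548  0.08      ]
 [ 0.63945412 -0.12609941  0.08      ]]
[[0.45860643 0.15663601 0.04      ]
 [0.45932289 0.10244453 0.04      ]
 [0.45980833 0.06490665 0.04      ]
 [0.46036397 0.02107469 0.04      ]] [[0.45797936 0.21263188 0.05      ]] [[ 0.47155448 -0.04429894  0.022     ]
 [ 0.26217241 -0.26450137  0.3       ]
 [ 0.7274595  -0.0331899   0.08      ]
 [ 0.64751072 -0.23507862  0.08      ]]
```

View pics/ta.png

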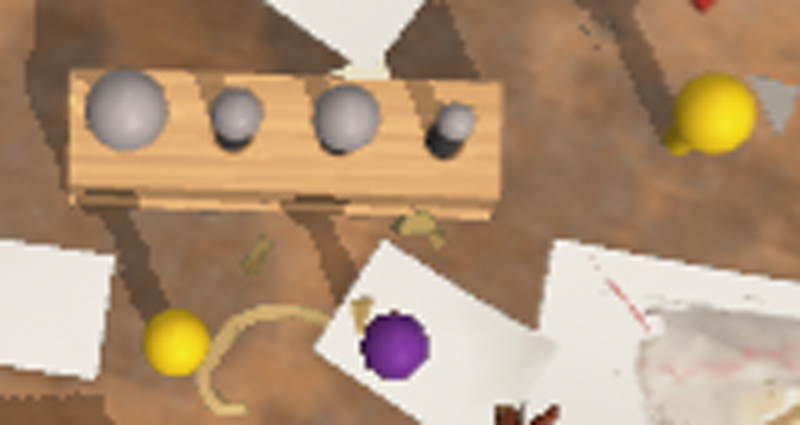

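View pics/tb.png

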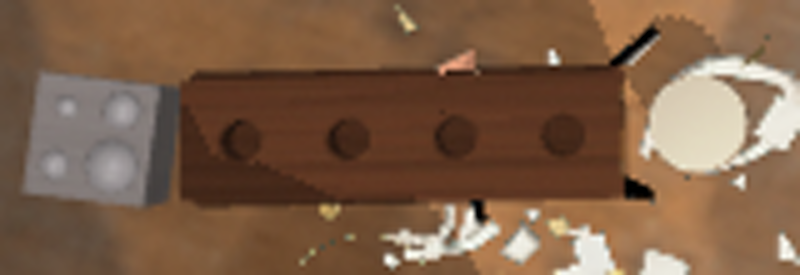

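View pics/sa.png

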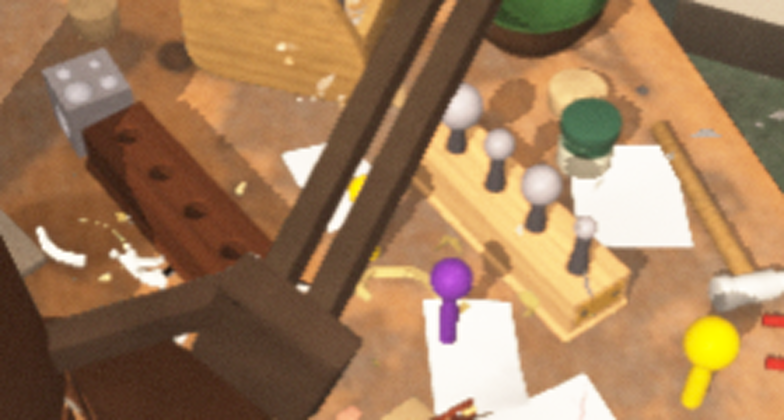

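The balls from left to right (+y to −y) are 34, 22, 28 and 16, and the block is at the dark stand's left (+y) end. Next I'll check the lamp clearance and take close wrist views.

Run:
```python
from rig import robot; from h import *
s=robot.camera_info("scene");t=robot.camera_info("top");w=robot.camera_info("wrist")
st=robot.get_state()
R=cv2.Rodrigues(w['rvec'])[0]; C=-R.T@w['tvec']; T=st['tool_rot']
print("cam in tool",T.T@(C-st['ee_pos']), "cam z in tool",T.T@R[2],"cam x",T.T@R[0])
Rs=cv2.Rodrigues(s['rvec'])[0]; print("scene cam",-Rs.T@s['tvec'])
for z in (.2,.35,.45,.55,.65): # shade; elbow box
    print(z,cast(s,[(180,340),(270,240),(85,170)],z)[:,:2].round(2).tolist(),cast(t,[(475,395),(522,130),(545,370)],z)[:,:2].round(2).tolist())
print("knife block",cast(t,[(125,110),(185,195),(250,165),(190,85)],.15).round(2))
print(robot.ik([.46,.09,.3],np.array([[0,1,0],[1,0,0],[0,0,-1.]])))
print(robot.ik([.64,-.126,.08],np.array([[0,1,0],[1,0,0],[0,0,-1.]])))
```

```text
cam in tool [ 0.08024241 -0.00051268 -0.16044789] cam z in tool [-2.75922976e-01 -1.90197745e-04  9.61179731e-01] cam x [1.53339408e-03 9.99998621e-01 6.38066035e-04]
scene cam [ 0.22401164 -0.4766969   0.7245331 ]
0.2 [[0.23, -0.21], [0.39, -0.15], [0.23, 0.13]] [[0.21, -0.31], [0.67, -0.4], [0.25, -0.43]]
0.35 [[0.23, -0.28], [0.34, -0.24], [0.23, -0.04]] [[0.26, -0.25], [0.63, -0.33], [0.29, -0.35]]
0.45 [[0.23, -0.33], [0.31, -0.31], [0.23, -0.16]] [[0.29, -0.21], [0.61, -0.28], [0.32, -0.3]]
0.55 [[0.22, -0.39], [0.28, -0.37], [0.23, -0.28]] [[0.33, -0.18], [0.58, -0.23], [0.35, -0.24]]
0.65 [[0.22, -0.44], [0.25, -0.43], [0.23, -0.39]] [[0.36, -0.14], [0.56, -0.18], [0.38, -0.19]]
knife block [[0.71 0.33 0.15]
 [0.55 0.21 0.15]
 [0.61 0.09 0.15]
 [0.76 0.21 0.15]]
[-0.8153602   0.05930409  0.58521787  1.90522192 -0.03531334  1.18713417
 -0.21772906]
[-0.33892051  0.73909003  0.71013931  1.6671795  -0.56910505  0.95263542
  0.58217709]
```

Run:
```python
from rig import robot; from h import *
D=np.array([[0,1,0],[1,0,0],[0,0,-1.]])
robot.move_linear([.15,.5,.30],velocity=.3)
def shot(p,n):
    robot.move_ptp(p,D)
    st=robot.get_state();ci=robot.camera_info("wrist");im=robot.grab_frame("wrist")
    cv2.imwrite(f"pics/{n}.png",im[:,:,::-1]); np.save(f"pics/{n}.npy",ci,allow_pickle=True)
    print(n,st['time'],st['ee_pos'],st['qpos'].round(2))
shot([.46,.09,.24],"w_dark")
shot([.60,-.06,.26],"w_light")
```

```text
w_dark 2.6 [0.4599447  0.09105292 0.23999957] [-0.9   0.14  0.7   1.99 -0.1   1.05 -0.15]
w_light 3.4833 [ 0.59972878 -0.05903308  0.25963283] [-0.56  0.45  0.82  1.65 -0.35  1.2   0.34]
```

View pics/w_dark.png

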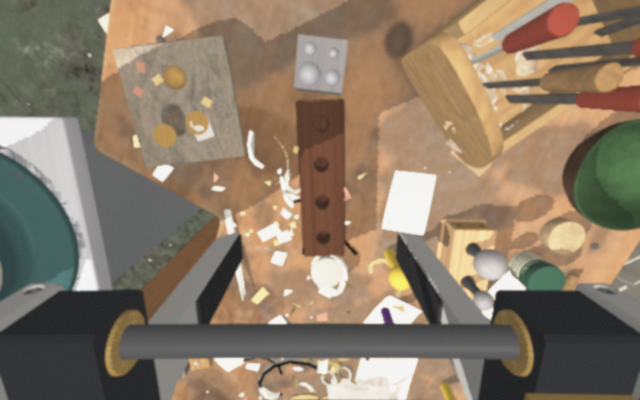

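View pics/w_light.png

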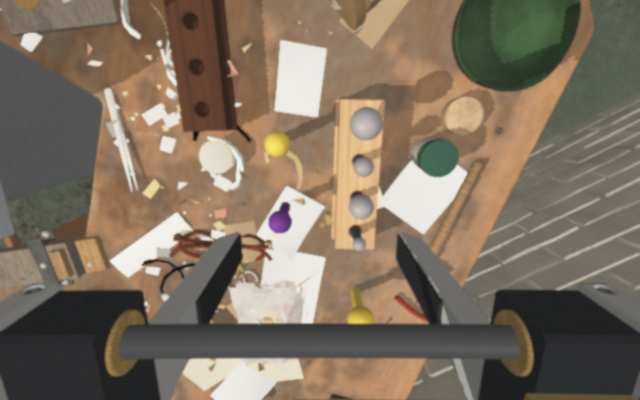

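Run:
```python
import cv2,numpy as np
a=cv2.imread("pics/w_dark.png")[85:265,280:360]; a=cv2.resize(a,None,fx=3.3,fy=3.3,interpolation=2); a=cv2.convertScaleAbs(a,alpha=2.2)
b=cv2.imread("pics/w_light.png")[90:260,320:400]; b=cv2.resize(b,None,fx=3.3,fy=3.3,interpolation=2)
b=cv2.copyMakeBorder(b,0,a.shape[0]-b.shape[0],0,0,0)
cv2.imwrite("pics/z1.png",np.hstack([a,b]))
```

```text
(no output)
```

View pics/z1.png

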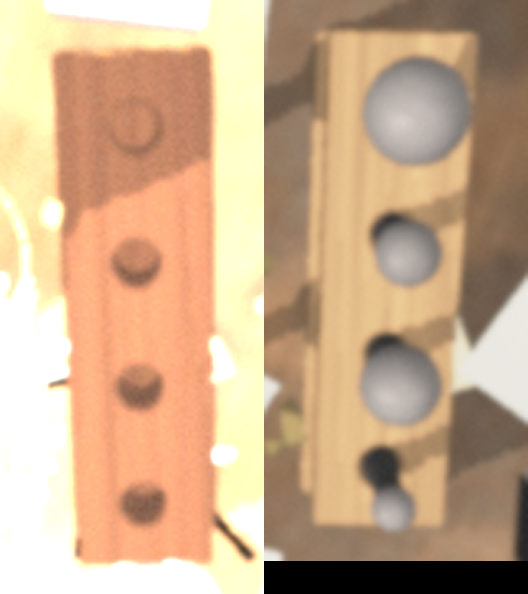

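```bash
cat > det.py <<'E'
from h import *
def holes(im,ci,guess,z,r=9,sub=6):
    g=cv2.cvtColor(im,cv2.COLOR_RGB2GRAY); out=[]
    for (u,v) in guess:
        u,v=int(u),int(v)
        c=g[v-r:v+r+1,u-r:u+r+1]; c=cv2.resize(c,None,fx=sub,fy=sub,interpolation=cv2.INTER_CUBIC)
        th,m=cv2.threshold(c,0,255,cv2.THRESH_BINARY_INV+cv2.THRESH_OTSU)
        n,l,s,ce=cv2.connectedComponentsWithStats(m)
        k=1+np.argmax(s[1:,4])
        x,y,w,h=s[k,:4]
        out.append(((ce[k]+.5)/sub-.5+[u-r,v-r], (np.array([w,h])/sub).round(1)))
    return out
E
python3 - <<'E'
from det import *
ci=np.load("pics/w_dark.npy",allow_pickle=True).item()
im=cv2.imread("pics/w_dark.png")[:,:,::-1].copy()
o=holes(im,ci,[(321,123),(321,163),(322,202),(323,237)],.04)
for p,w in o: print(p,w,cast(ci,[p],.04))
from rig import robot
t=robot.camera_info("top"); im=cv2.imread("pics/top0.png")[:,:,::-1].copy()
o=holes(im,t,[(223,242),(244.5,242),(266,242),(287,242)],.04,r=6)
for p,w in o: print("top",p,w,cast(t,[p],.04))
# balls
def balls(im,ci,x0,y0,x1,y1,D=8):
    hsv=cv2.cvtColor(im,cv2.COLOR_RGB2HSV)
    m=((hsv[...,1]<70)&(hsv[...,2]>85)).astype(np.uint8)
    m[:y0]=0;m[y1:]=0;m[:,:x0]=0;m[:,x1:]=0
    n,l,s,c=cv2.connectedComponentsWithStats(m)
    for k in range(1,n):
        if s[k,4]>15: print(s[k],c[k],cast(ci,[c[k]],.08))
ci=np.load("pics/w_light.npy",allow_pickle=True).item()
balls(cv2.imread("pics/w_light.png")[:,:,::-1].copy(),ci,338,95,382,255)
print(); balls(cv2.imread("pics/top0.png")[:,:,::-1].copy(),t,284,143,369,170)
E
```

```text
[323.15985733 126.83660535] [17.  15.7] [[0.46466968 0.15150171 0.04      ]]
[320.81270522 164.54419553] [15.5 15. ] [[0.46231131 0.10958069 0.04      ]]
[321.79593937 202.37886727] [14.8 13.3] [[0.46371855 0.06458484 0.04      ]]
[322.9138387  237.72329954] [13.7 11.7] [[0.4653642  0.01967656 0.04      ]]
top [222.14119266 244.05917431] [12.2 10.2] [[0.4564106  0.15628068 0.04      ]]
top [243.98269514 242.46387662] [8.8 8.7] [[0.46032763 0.11084617 0.04      ]]
top [265.49502084 242.09344604] [8.7 9.2] [[0.46168017 0.06599818 0.04      ]]
top [287.0574108  241.71149741] [8.8 9. ] [[0.46304725 0.02099882 0.04      ]]
[350 107  32  33 835] [365.80958084 123.29101796] [[0.64837542 0.00623143 0.08      ]]
[353 156  21  21 321] [362.99688474 166.15576324] [[ 0.64732327 -0.03861963  0.08      ]]
[377 186   5  24 108] [379.10185185 198.34259259] [[ 0.66662215 -0.07458623  0.08      ]]
[349 193  25  26 480] [360.80416667 206.33125   ] [[ 0.64672432 -0.08390485  0.08      ]]
[350 229  16  23 162] [358.27160494 243.54938272] [[ 0.64552222 -0.12890129  0.08      ]]

[336 143  12   3  30] [342.4 144. ] [[ 0.66370516 -0.0899606   0.08      ]]
[287 144  16  16 206] [294.56796117 151.46601942] [[0.64666066 0.00753658 0.08      ]]
[333 147  13  13 136] [338.74264706 153.06617647] [[ 0.64480439 -0.08259378  0.08      ]]
[312 148  10  10  83] [316.72289157 152.48192771] [[ 0.64528289 -0.03763444  0.08      ]]
[357 151   8   7  43] [360.72093023 153.93023256] [[ 0.64375823 -0.1275664   0.08      ]]
```

Run:
```python
from h import *
from rig import robot
ci=np.load("pics/w_light.npy",allow_pickle=True).item()
st=robot.get_state(); T=st['tool_rot'];p=st['ee_pos']
for y in (-.047,0,.047):
  for x in (-.008,.008):
    print(y,x,proj(ci,[p+T@[x,y,.019]]).round(1))
im=cv2.imread("pics/w_light.png")[220:350,140:500]
cv2.imwrite("pics/fing.png",cv2.resize(im,None,fx=2.2,fy=2.2,interpolation=2))
```

```text
-0.047 -0.008 [[241.9 256. ]]
-0.047 0.008 [[240.2 231.8]]
0 -0.008 [[318.2 256.1]]
0 0.008 [[318.2 231.8]]
0.047 -0.008 [[394.5 256.2]]
0.047 0.008 [[396.3 231.9]]
```

View pics/fing.png

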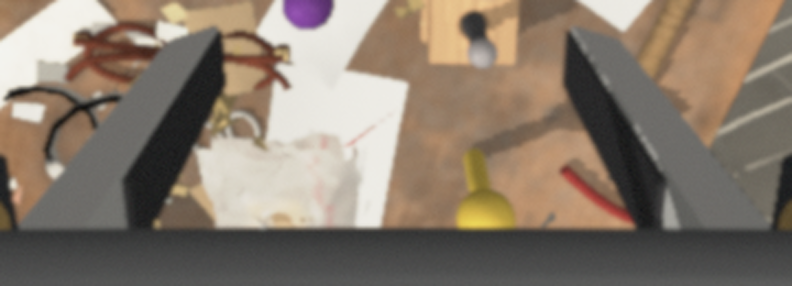

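Run:
```python
from h import *
from rig import robot
im=cv2.imread("pics/top0.png")[70:215,110:270]; a=cv2.resize(im,None,fx=2.5,fy=2.5,interpolation=2)
b=cv2.imread("pics/w_dark.png")[0:190,390:560]; b=cv2.resize(b,None,fx=1.9,fy=1.9,interpolation=2); 
b=cv2.copyMakeBorder(b,0,max(0,a.shape[0]-b.shape[0]),0,0,0)
cv2.imwrite("pics/kb.png",np.hstack([a,b[:a.shape[0]]]))
t=robot.camera_info("top");w=np.load("pics/w_dark.npy",allow_pickle=True).item()
for z in (0,.03,.06,.09,.12,.15,.2): print(z,cast(t,[(249,162)],z)[0,:2].round(3),cast(w,[(482,168),(503,155)],z)[:,:2].round(3).tolist())
D=np.array([[0,-1,0],[-1,0,0],[0,0,-1.]])
print(robot.ik([.6472,.0074,.2],D))
```

```text
0 [0.637 0.109] [[0.666, 0.099], [0.69, 0.115]]
0.03 [0.632 0.106] [[0.651, 0.104], [0.673, 0.12]]
0.06 [0.627 0.102] [[0.635, 0.11], [0.655, 0.124]]
0.09 [0.622 0.098] [[0.62, 0.115], [0.638, 0.128]]
0.12 [0.617 0.095] [[0.605, 0.121], [0.621, 0.132]]
0.15 [0.612 0.091] [[0.589, 0.126], [0.604, 0.136]]
0.2 [0.604 0.085] [[0.563, 0.135], [0.575, 0.143]]
[ 0.64224568  0.72866671 -1.08625538  1.55287623  0.66494884  1.26951122
  2.59889116]
```

View pics/kb.png

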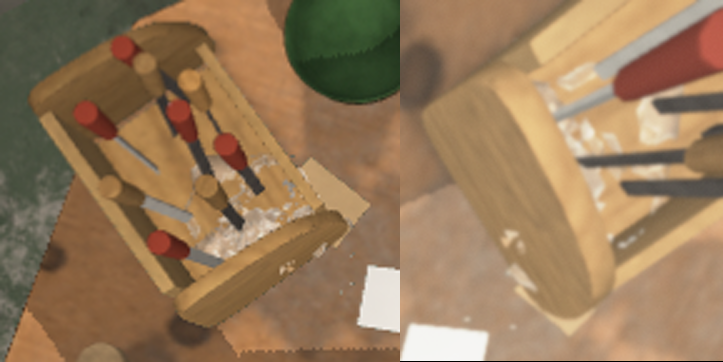

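```bash
cat > mv.py <<'E'
from rig import robot; from h import *
D=np.array([[0,1,0],[1,0,0],[0,0,-1.]])
PK={34:(.6472,.0074),22:(.6461,-.0374),28:(.6456,-.0827),16:(.6446,-.1277)}
PL={34:(.4593,.1558),28:(.4607,.1108),22:(.4621,.0658),16:(.4635,.0209)}
def say(m):
    s=robot.get_state(); print(m,round(s['time'],2),s['ee_pos'].round(4),'F',s['force'].round(1),'op',round(s['opening'],4),flush=True); return s
def pick(k,off=(0,0)):
    x,y=PK[k][0]+off[0],PK[k][1]+off[1]
    robot.gripper_to(k/1000+.026)
    robot.move_ptp([x,y,.20],D)
    r=robot.move_linear([x,y,.080],velocity=.12,threshold=10); say(f"down {k} hit={r}")
    if r: return False
    robot.gripper_to(0); s=say("closed")
    robot.move_linear([x,y,.20],velocity=.15); s=say("lifted")
    return abs(s['opening']-k/1000)<.008
def shot(n,cam="wrist"):
    ci=robot.camera_info(cam);im=robot.grab_frame(cam)
    cv2.imwrite(f"pics/{n}.png",im[:,:,::-1]); np.save(f"pics/{n}.npy",ci,allow_pickle=True)
def over(k,off=(0,0),z=.20):
    robot.move_ptp([PL[k][0]+off[0],PL[k][1]+off[1],z],D); robot.pause(.3); say("over")
def insert(k,off=(0,0),z=.081,f=8):
    x,y=PL[k][0]+off[0],PL[k][1]+off[1]
    robot.move_linear([x,y,.125],velocity=.12)
    r=robot.move_linear([x,y,z],velocity=.04,threshold=f); s=say(f"insert hit={r}")
    return s['ee_pos'][2]
def release(k):
    robot.gripper_to(k/1000+.026); say("released")
    p=robot.get_state()['ee_pos']; robot.move_linear([p[0],p[1],.20],velocity=.15)
E
python3 - <<'E'
from mv import *
if pick(34):
    over(34); shot("o34"); shot("o34t","top")
E
```

```text
down 34 hit=False 5.88 [0.6476 0.0074 0.0808] F [-0.9 -0.5 -0.2] op 0.0603
closed 6.42 [0.6473 0.0074 0.0801] F [ 0.9 -0.7  1.1] op 0.033
lifted 7.38 [0.6467 0.0076 0.199 ] F [ 0.5 -0.3 -2.2] op 0.0326
over 8.62 [0.4598 0.1552 0.1999] F [-0.1 -0.2 -3.3] op 0.033
```

View pics/o34.png

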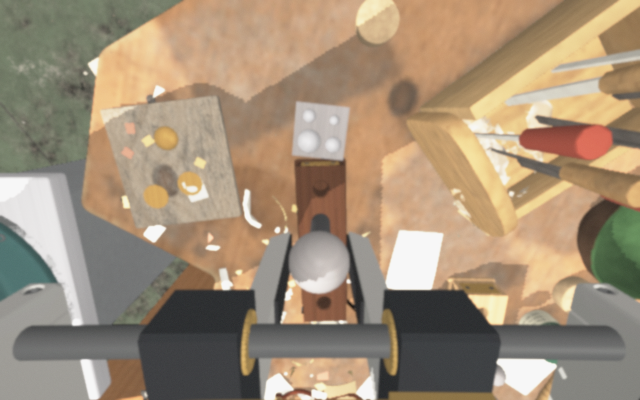

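The 34 is in the grip at (319,262). Its shank points at the first hole, at (321,188). Now I'll insert it.

Run:
```python
from mv import *
s=robot.get_state();ci=robot.camera_info("wrist")
print(proj(ci,[s['ee_pos'],s['ee_pos']-[0,0,.07]]))
print(insert(34)); shot("i34")
```

```text
[[318.25198744 258.95288312]
 [318.4540747  217.33933622]]
insert hit=False 10.75 [0.4594 0.1558 0.0812] F [ 2.7  0.2 -3.7] op 0.0322
0.08115111301014898
```

View pics/i34.png

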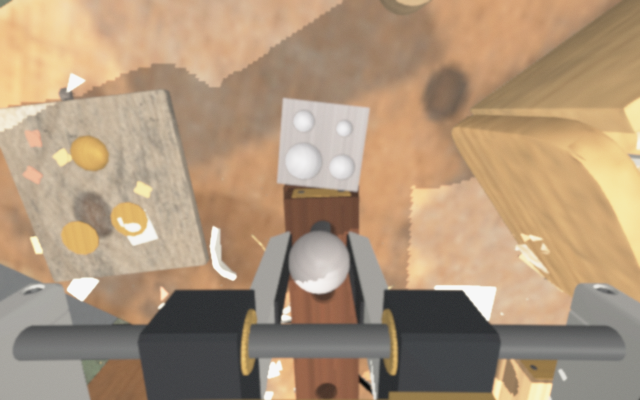

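It went in freely, with the ball at z = 0.081. Releasing it and moving on to the next one.

Run:
```python
from mv import *
release(34)
if pick(28):
    over(28); z=insert(28,off=(.0006,0)); print(z)
    if z<.0835: release(28)
    shot("i28")
```

```text
released 11.42 [0.4593 0.1558 0.081 ] F [ 0.4 -0.7  0.3] op 0.0593
down 28 hit=False 15.01 [ 0.646  -0.0828  0.0808] F [ 0.1 -0.3 -0.3] op 0.054
closed 15.57 [ 0.6457 -0.0827  0.0801] F [0.6 0.3 1.8] op 0.0261
lifted 16.52 [ 0.6452 -0.0825  0.199 ] F [ 0.7  0.7 -1.7] op 0.0268
over 17.88 [0.4611 0.1102 0.2   ] F [-0.5  0.6 -1.7] op 0.0267
insert hit=False 19.9 [0.4614 0.1108 0.0812] F [-0.2 -0.3 -2.3] op 0.0268
0.08118976415744068
released 20.52 [0.4613 0.1108 0.081 ] F [ 0.1 -0.8  0.6] op 0.0539
```

View pics/i28.png

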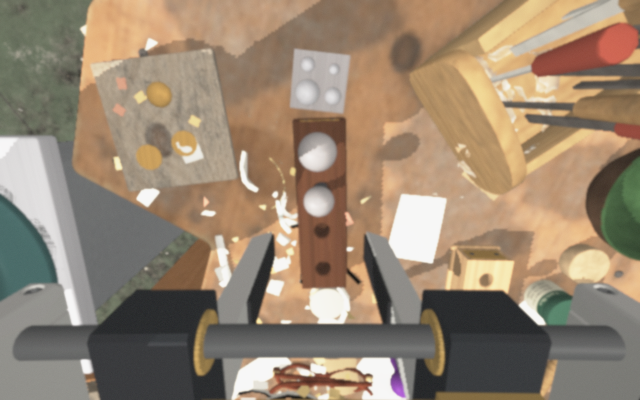

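The 34 (318,152) and 28 (319,200) stand next to the block. The two holes at (322,230) and (322,268) are still free.

Run:
```python
from mv import *
for k in (22,16):
    if not pick(k): print("FAIL pick");break
    over(k); z=insert(k,off=(.0006,0)); print(z)
    if z>.0835: print("not seated");break
    release(k)
shot("fin%d"%k);
```

```text
down 22 hit=False 23.95 [ 0.6465 -0.0375  0.0808] F [0.6 0.2 0.9] op 0.0478
closed 24.51 [ 0.6462 -0.0374  0.0801] F [ 0.3 -1.1  1.1] op 0.0202
lifted 25.46 [ 0.6457 -0.0372  0.199 ] F [-0.7  1.1 -1.7] op 0.0202
over 26.67 [0.4626 0.0652 0.2   ] F [-0.3 -0.6 -1.8] op 0.0202
insert hit=False 28.69 [0.4628 0.0658 0.0812] F [ 0.5  0.9 -1.3] op 0.0201
0.0811845740018753
released 29.32 [0.4627 0.0658 0.081 ] F [-0.  -0.1 -0.2] op 0.0478
down 16 hit=False 32.85 [ 0.645  -0.1278  0.0808] F [-0.5  0.6  0.7] op 0.0421
closed 33.42 [ 0.6447 -0.1277  0.0801] F [-0.3 -0.   0.9] op 0.014
lifted 34.37 [ 0.6442 -0.1275  0.1991] F [-0.7 -0.1 -1.2] op 0.0143
over 35.67 [0.4639 0.0203 0.2   ] F [ 0.4 -0.2 -1. ] op 0.0141
insert hit=False 37.69 [0.4642 0.0209 0.0812] F [ 0.5 -0.9 -1.2] op 0.0141
0.08119064915250312
released 38.32 [0.4641 0.0209 0.081 ] F [0.1 0.3 0.3] op 0.0419
```

View pics/fin16.png

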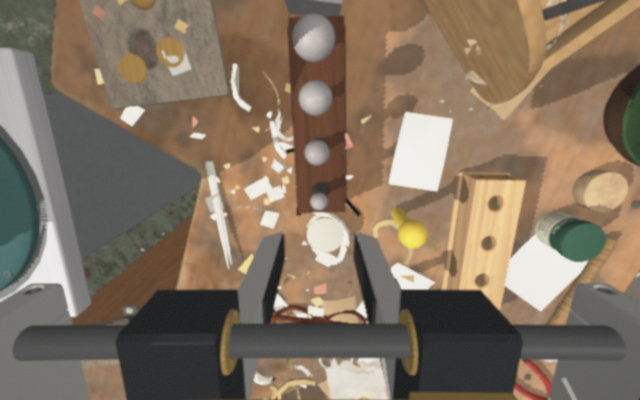

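All four punches stand in the dark stand, falling in size from the block. I'll back the arm away and check height and lean with the fixed cameras.

Run:
```python
from mv import *
robot.move_linear([.46,.02,.30],velocity=.2)
robot.move_ptp([.15,.5,.30],D if robot.ik([.15,.5,.30],D) is not None else robot.get_state()['tool_rot']); robot.pause(.5)
shot("ft","top"); shot("fs","scene"); say("end")
t=cv2.imread("pics/ft.png")[215:270,175:335]; s=cv2.imread("pics/fs.png")[110:240,180:320]
t=cv2.resize(t,None,fx=4,fy=4,interpolation=2); s=cv2.resize(s,None,fx=2.6,fy=2.6,interpolation=2)
w=max(t.shape[1],s.shape[1]); p=lambda a:cv2.copyMakeBorder(a,0,0,0,w-a.shape[1],0)
cv2.imwrite("pics/fz.png",np.vstack([p(t),p(s)]))
im=cv2.imread("pics/ft.png")[:,:,::-1].copy(); ci=robot.camera_info("top")
hsv=cv2.cvtColor(im,cv2.COLOR_RGB2HSV); m=((hsv[...,1]<75)&(hsv[...,2]>70)).astype(np.uint8)
m[:228]=0;m[255:]=0;m[:,:213]=0;m[:,300:]=0
n,l,st,c=cv2.connectedComponentsWithStats(m)
for k in range(1,n):
    if st[k,4]>20: print(st[k],cast(ci,[c[k]],.08).round(4))
```

```text
end 42.62 [0.15 0.5  0.3 ] F [-0.1 -0.3  1. ] op 0.042
[213 236  15  17 215] [[0.4574 0.1546 0.08  ]]
[235 237  14  14 153] [[0.4588 0.1106 0.08  ]]
[259 238  11  11  92] [[0.4601 0.0653 0.08  ]]
[283 239   8   8  52] [[0.4619 0.0209 0.08  ]]
```

View pics/fz.png

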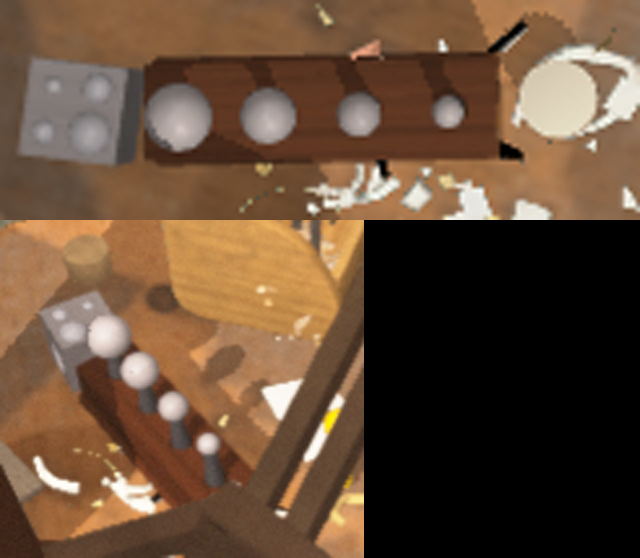

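```bash
python3 -c "
from rig import robot
robot.sign_off()"
```

```text
the job is handed in; nothing more can be done
```

All four punches are in the dark stand and the job is handed in, with about 43 s of robot time used out of 99. From the block outward they run 34, 28, 22, 16.

- **Seating:** each punch went down to about 81 mm ball height (80 mm is fully seated) without reaching the 8 N stop. I did not measure the heights again after release.
- **Position:** in the final top view each ball is within about 3 mm of its hole. The scene view shows all four upright, ball up. The arm was backed well away before hand-in and the look-alikes were not touched.
- **Disagreement:** the wrist and top cameras differed by about 2 mm, so I aimed between them. The 34 met a small sideways push of 2.7 N going in, so I shifted the other three by 0.6 mm and they met none to speak of. No check failed.

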